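# Fit the slicing guide onto the pins of the portioning board

### The job

Lift the loose cover off the portioning board by its knob and set it down flat in the middle of the black drying mat. Then take the slotted slicing guide by its handle and lay it on the board with both guide pins through its two round holes, level and fully down on the board, and let go. Leave the whetstone, the steel cup and the shaker where they stand.

Things in the scene. Friction and masses are not known exactly. Their poses are not given: they have to be found in the camera images.
- board: Grey portioning board, 150 x 200 x 22 mm (x, y, z), fixed to the worktop. Origin at the centre of its underside, z up; top at 22 mm. A channel 50 mm wide and 14 mm deep runs along its y through the middle of its top. In it stands a clamped steel bar, 20 x 180 mm, 2 mm lower than the top, with two upright pins (see pin_middle).
- pin_middle (a point): Point fixed on the board, 40 mm above its underside, over its middle: the level of the pin tips. The pins are 10 mm thick, 18 mm tall over the board's top, fast, at y = +60 and -60 mm from here, but both shifted alike along the board's x by an unreported -14 to +14 mm. Find this by touch (the guide stays up on the tips until both holes are over the pins) or by sight, cover off.
- cover: Loose aluminium cover, a hollow hood 110 x 160 x 26 mm (x, y, z), open below, 0.25 kg, standing over the pins on the board's top, within 6 mm and 0.1 rad of the board's middle and direction. Origin: centre of its lower rim, z up. Black round knob on its middle, 32 mm diameter, from 44 to 58 mm above the origin, on a stem 14 mm thick.
- guide_plate: Slotted steel slicing guide, plate 100 x 160 x 6 mm, 0.3 kg, flat on the worktop. Origin: centre of its underside, z up. Two 13 mm through holes at x = 0, y = +60 and -60 mm; four slots along x, 5 mm wide (too narrow for the pins). Black bar handle over its middle, 14 mm wide (x), 84 long (y), from 35 to 49 mm above the origin, on posts at y = +28 and -28. Fits either way round.
- mat: Black drying mat, 170 x 210 x 4 mm (x, y, z), fixed flat on the worktop to the left or right of the board; the guide lies on the other side. Origin at the centre of its underside; its top is 4 mm up.
- whetstone: Whetstone on a base, 75 x 215 x 38 mm, behind the board; leave it alone. Origin at the centre of its underside.
- steel_cup: Steel cup, 81 mm wide, 99 mm high, behind the board; leave it alone. Origin at the centre of its underside.
- shaker: Small spice shaker with a dark cap, 44 mm wide, 106 mm high, behind and to the right of the board; leave it alone. Origin at the centre of its underside.

How it is judged:
By the outcome, as a careful person would: the job done as asked, in the order asked, and still so for the second after the job is handed in, with the robot touching nothing.
It also fails if it takes over 72 s, if anything falls off the work surface, if the arm or the gripper's body presses on something with over 40 N, if the wrist force passes 120 N, or if a joint passes its speed limit or range.

### The arm

A 7-joint arm with a two-finger parallel gripper is mounted at the origin on a cart in front of the work surface, level with it; the furniture and walls round the work are solid. World frame = base frame: x ahead of the robot, y to its left, z up, the work surface at z = 0. Lengths are in m, angles in rad, forces in N, time in s.
With the tool pointing down it reaches from about 0.425 to 0.875 m from the base axis. Payload 4.7 kg.
Tool frame: the origin (TCP) lies at the very end of the fingers, on their centre line; the grasp point (between the pads) lies 19 mm behind it; z points along the fingers, y is the direction in which the jaws open and shut (so a half turn about z gives the same grasp; the last joint's range is limited). The gripper opens to 87 mm and grips with 3 to 60 N. Pads are 19 mm wide; open, the fingers measure 117 mm over their backs; the gripper's body (75 mm by 190 mm) begins 51 mm behind the grasp point.
Start: joints at [-1.221, 0.321, -0.07, 1.45, 0.023, 1.371, -0.057], TCP at [0.214, 0.614, 0.223] pointing down, gripper open.
Joint ranges: [-2.86, 2.86], [-0.3, 2.09], [-1.38, 1.24], [0.06, 2.45], [-1.56, 4.7], [0.09, 2.05], [-2.69, 2.69]. Speed limits (rad/s): [2.57, 2.57, 3.14, 3.14, 3.14, 3.14, 3.14].

### API

Orientations are given as a rotation vector (axis times angle).
In Python, from bench import ctrl, get_image, camera_info gives the robot as it stands.
- The arm moves only by the tool carry_out, never from a script. Its argument "commands" is a list of rows, each an object of numbers: "tx", "ty", "tz": the shift along the tool's x, y, z in m; "rx", "ry", "rz": the turn, a rotation vector about the tool's x, y, z in rad; "jaw": the opening, from 0 (shut) to 1 (fully open). In form: [{"tx": .., "ty": .., "tz": .., "rx": .., "ry": .., "rz": .., "jaw": ..}, ...]. A call has 1 to 12 rows; each row is the pose to reach, as a shift and turn from the pose commanded when the call began, along the tool's axes at that moment; what a row does not reach only later rows make up. A row lasts 1/8 s, in which the tool goes at most 62.5 mm and 10.7 degrees, less where a joint would pass 70% of its speed; a pose out of reach is approached as far as the arm can. A call with a gripper value outside its range is refused whole. The fingers move at their own pace and stop on an object; "grip_force" is the grip in N (left out, the last holds). Time passes only in rows, so rows that repeat a pose let the fingers close. It gives the time, the measured TCP pose, the force and the opening at its end, in the units of the state.
- ctrl.get_state(): the state, without advancing time (a new reading comes with each control period).
- get_image(name): name is "side" or "top" or "wrist"; returns the picture (420x560x3 uint8, red, green, blue); there is no depth.
- camera_info(name): a dict with "intrinsics" (3x3 intrinsics, pixels), "k1" (the pictures are not rectified: a ray, as slopes to the right and down, at radius r is drawn at 1 + k1 r^2 times it, then the intrinsics apply), "R" (3x3) and "t" (3): a world point X has camera coordinates R X + t. Camera axes: x right, y down, z forward; pixel columns grow to the right and rows downward; lengths in m; the calibration is good to about 2 mm. A picture is of the moment at which its call begins: read the wrist's pose just before it. camera_info takes no time and is no camera call; for the wrist camera it gives the pose at the moment of the call.
- ctrl.close_job(): hands the job in, once; it reports no verdict.
The state is a dict: "time": time; "joint_positions": joint angles; "qd": joint speeds; "joint_torque": joint torques, N m; "position": TCP position; "tool_rot": TCP orientation; "ft_force": force on the tool from outside, world axes, zero at the start; "torque": the same for the moment, N m; "grip_width": opening from 0.0 (shut) to 1.0 (fully open).
Only numpy, scipy, OpenCV 4.12 (cv2) and the standard library are available. Lean on these libraries where they do the work, as an engineer would, in place of code of your own. Each camera call takes 0.05 s, during which the arm holds its last target.

## Working session

There is one attempt and no reset: what is moved stays moved. The work goes in short steps, Python scripts to look and compute and a tool call to move; the robot and the scene stay as the last step left them, time stands still between calls to the robot, and variables do not carry over. Pictures are saved under pics/ and viewed, and the job is handed in when it is done.

Besides the shell and the picture viewer there is one more tool, called after "Call:" as name([rows], argument=value, ...), one row to a line, values as JSON. carry_out: Moves the arm, as the interface text tells. Its arguments: {"type":"object","properties":{"commands":{"type":"array"},"grip_force":{"type":"number"}},"required":["commands"]}

```bash
ls; mkdir -p pics; python3 - <<'E'
from bench import ctrl,get_image,camera_info
import cv2
print(ctrl.get_state())
for n in("side","top","wrist"):
    i=camera_info(n);print(n,i)
    cv2.imwrite(f"pics/{n}0.png",get_image(n)[:,:,::-1])
E
```

```text
pics
{'time': 0.0, 'joint_positions': array([-1.22090317,  0.32178271, -0.0700922 ,  1.45166794,  0.0225999 ,
        1.37078428, -0.05691009]), 'qd': array([-9.02702784e-05, -1.50671651e-03, -5.29275550e-05,  7.93700459e-04,
       -2.72386445e-04,  4.74342176e-04, -1.96314342e-03]), 'joint_torque': array([-1.03012204e-03, -4.91288996e+01, -4.04271148e-01, -3.12518191e+01,
       -6.39419211e-02,  4.39458154e-02,  2.20283305e-04]), 'position': array([0.2140495 , 0.6131668 , 0.22149127]), 'tool_rot': array([-5.24909386e-01, -3.09721051e+00,  2.89424168e-03]), 'ft_force': array([-0.33995968, -0.29202379,  0.44938669]), 'torque': array([ 0.01257175,  0.03654445, -0.03912299]), 'grip_width': 0.9956354440210368}
side {'intrinsics': array([[442.2408844 ,   0.        , 280.06726699],
       [  0.        , 442.2408844 , 210.70180562],
       [  0.        ,   0.        ,   1.        ]]), 'k1': 0.0487125054587366, 'R': array([[ 0.84570343, -0.53364239, -0.00339137],
       [-0.21126952, -0.32896549, -0.92040583],
       [ 0.49005192,  0.77910687, -0.39094962]]), 't': array([-0.50132461,  0.19796768,  0.92446771])}
top {'intrinsics': array([[474.11156209,   0.        , 277.36350887],
       [  0.        , 474.11156209, 202.92659321],
       [  0.        ,   0.        ,   1.        ]]), 'k1': 0.05001678306486724, 'R': array([[-0.01959614, -0.99980583,  0.00207231],
       [-0.99870058,  0.01947686, -0.04709351],
       [ 0.047044  , -0.00299247, -0.99888834]]), 't': array([0.00861351, 0.60396549, 1.5002541 ])}
wrist {'intrinsics': array([[332.27369624,   0.        , 278.68414796],
       [  0.        , 332.27369624, 209.54796472],
       [  0.        ,   0.        ,   1.        ]]), 'k1': 0.02502324592808921, 'R': array([[ 0.32937808,  0.94419669, -0.0016392 ],
       [ 0.91654926, -0.3193154 ,  0.24078024],
       [ 0.22682048, -0.08081014, -0.97057828]]), 't': array([-0.64948964, -0.02954296,  0.38919444])}
```

View pics/side0.png

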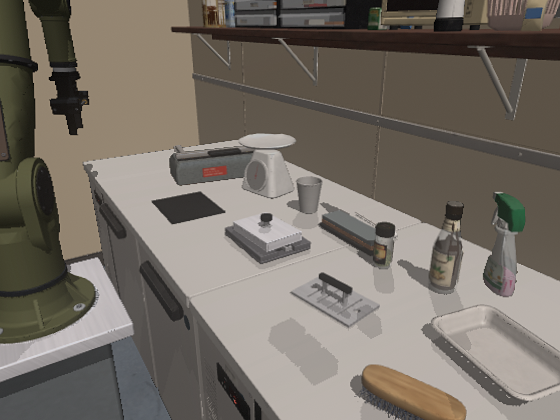

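View pics/top0.png

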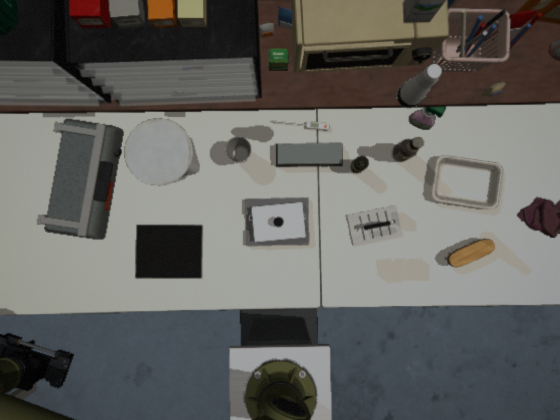

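View pics/wrist0.png

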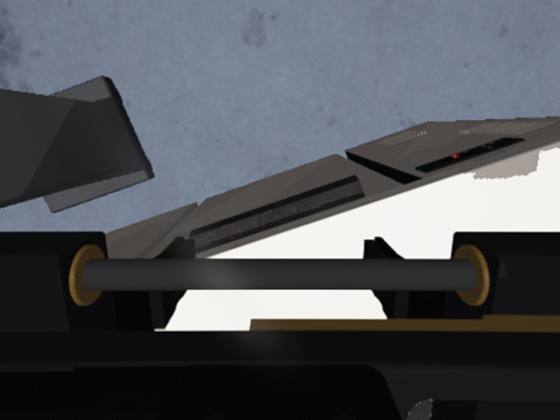

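Top view: the mat is around (169,251) on the robot's left, the board and cover around (277,221) with the knob at (278,222), and the guide around (374,225) on the right. Next I measure them.

```bash
cat > h.py <<'E'
import numpy as np,cv2
from scipy.spatial.transform import Rotation as Ro
from bench import ctrl,get_image,camera_info
def ray(ci,px):
    px=np.atleast_2d(np.asarray(px,float))
    K=ci["intrinsics"];d=np.c_[(px[:,0]-K[0,2])/K[0,0],(px[:,1]-K[1,2])/K[1,1]]
    s=d.copy()
    for _ in range(20): s=d/(1+ci["k1"]*(s**2).sum(1,keepdims=True))
    v=np.c_[s,np.ones(len(s))]@ci["R"]
    return -ci["R"].T@ci["t"],v
def plane(ci,px,z):
    c,v=ray(ci,px);return c+v*((z-c[2])/v[:,2])[:,None]
def proj(ci,X):
    X=np.atleast_2d(X)@ci["R"].T+ci["t"];s=X[:,:2]/X[:,2:]
    s=s*(1+ci["k1"]*(s**2).sum(1,keepdims=True));K=ci["intrinsics"]
    return s*[K[0,0],K[1,1]]+K[:2,2]
def rect(ci,mask,z):
    cs,_=cv2.findContours(mask.astype(np.uint8),cv2.RETR_EXTERNAL,cv2.CHAIN_APPROX_NONE)
    c=max(cs,key=cv2.contourArea)[:,0]
    P=plane(ci,c,z)[:,:2]
    return cv2.minAreaRect((P*1000).astype(np.float32)),cv2.contourArea(c),c
def st():
    s=ctrl.get_state();print("t",round(s["time"],2),"p",s["position"].round(4),"F",s["ft_force"].round(1),"T",s["torque"].round(2),"w",round(s["grip_width"],3))
    R=Ro.from_rotvec(s["tool_rot"]).as_matrix();print(R.round(4).tolist());return s,R
E
python3 - <<'E'
from h import *
im=cv2.imread("pics/top0.png")
cv2.imwrite("pics/topc.png",cv2.resize(im[120:290,130:420],None,fx=2.7,fy=2.7,interpolation=cv2.INTER_CUBIC))
s=cv2.imread("pics/side0.png")
cv2.imwrite("pics/sidec.png",cv2.resize(s[170:340,140:400],None,fx=3,fy=3,interpolation=cv2.INTER_CUBIC))
E
```

```text
(no output)
```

View pics/topc.png

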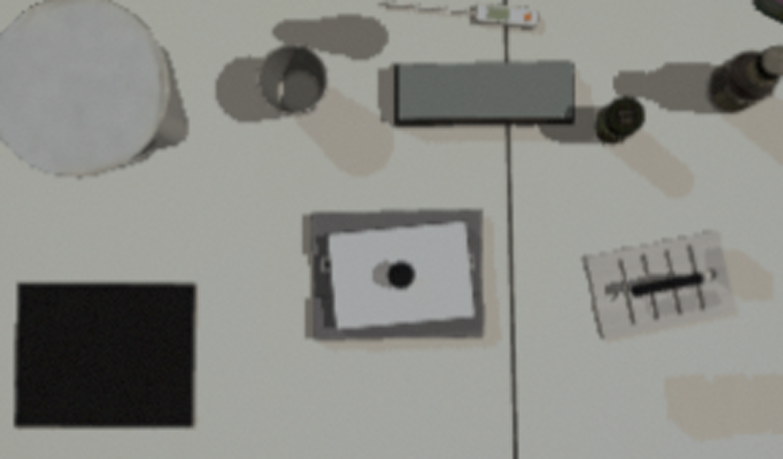

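View pics/sidec.png

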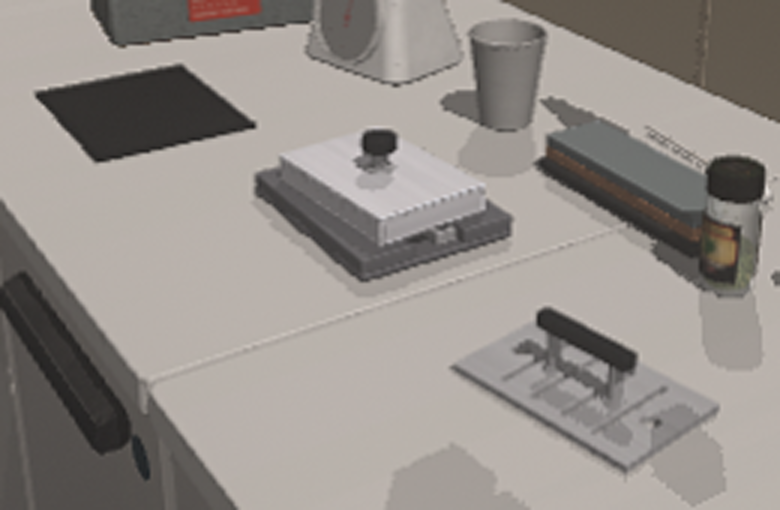

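```bash
python3 - <<'E'
from h import *
im=cv2.imread("pics/top0.png");ci=camera_info("top")
g=cv2.cvtColor(im,cv2.COLOR_BGR2GRAY).astype(int)
for y in (205,221,235): print(y,g[y,238:316].tolist())
def sub(m,x0,x1,y0,y1):
    o=np.zeros_like(m);o[y0:y1,x0:x1]=m[y0:y1,x0:x1];return o
for n,m,z,b in (("mat",g<40,.004,(125,215,215,285)),("knob",g<45,.080,(265,290,210,235)),("cover",g>170,.048,(248,308,200,245)),("board",g<132,.022,(240,312,194,250)),("handle",g<45,.049,(355,395,215,240))):
    r,a,c=rect(ci,sub(m,*b),z);print(n,np.round(r[0],1),np.round(r[1],1),round(r[2],2),a, c.min(0),c.max(0))
E
```

```text
205 [164, 164, 162, 153, 111, 104, 101, 88, 88, 87, 86, 85, 84, 85, 86, 89, 89, 90, 91, 82, 79, 79, 83, 88, 100, 104, 117, 123, 136, 136, 136, 131, 132, 133, 135, 141, 143, 151, 153, 161, 163, 163, 162, 162, 162, 163, 163, 164, 164, 165, 164, 165, 164, 164, 164, 165, 165, 164, 165, 165, 165, 165, 163, 160, 135, 87, 79, 82, 86, 94, 120, 148, 151, 151, 154, 163, 163, 163]
221 [163, 162, 164, 164, 163, 163, 153, 106, 67, 54, 56, 60, 59, 58, 91, 158, 165, 164, 164, 164, 165, 164, 164, 165, 165, 164, 164, 164, 164, 156, 124, 118, 117, 118, 111, 76, 29, 16, 22, 19, 21, 21, 20, 23, 38, 93, 158, 165, 164, 165, 165, 164, 165, 163, 164, 165, 164, 164, 165, 166, 165, 165, 165, 165, 164, 152, 102, 80, 78, 89, 118, 149, 152, 152, 152, 155, 163, 164]
235 [162, 164, 163, 163, 153, 111, 105, 99, 85, 86, 84, 77, 58, 53, 56, 88, 148, 163, 166, 165, 165, 165, 164, 164, 163, 165, 164, 164, 165, 164, 164, 164, 164, 163, 164, 165, 165, 164, 164, 163, 166, 165, 165, 163, 164, 164, 164, 165, 164, 164, 165, 164, 163, 164, 164, 165, 164, 165, 165, 165, 165, 164, 165, 164, 164, 164, 159, 132, 86, 79, 89, 120, 148, 152, 152, 153, 154, 162]
mat [456.6 346.7] [204.6 162.1] 88.67 3169.5 [136 226] [201 277]
knob [544.2  -3.8] [24.4 21.3] 88.88 46.0 [274 218] [282 225]Traceback (most recent call last):
  File "<stdin>", line 8, in <module>
  File "h.py", line 19, in rect
    c=max(cs,key=cv2.contourArea)[:,0]
      ~~~^^^^^^^^^^^^^^^^^^^^^^^^
ValueError: max() iterable argument is empty
```

```bash
python3 - <<'E'
from h import *
im=cv2.imread("pics/top0.png");ci=camera_info("top")
g=cv2.cvtColor(im,cv2.COLOR_BGR2GRAY).astype(int)
def sub(m,x0,x1,y0,y1):
    o=np.zeros_like(m);o[y0:y1,x0:x1]=m[y0:y1,x0:x1];return o
for n,m,z,b in (("cover",g>130,.048,(250,306,201,243)),("knob",g<60,.080,(270,290,212,232)),("board",g<135,.022,(240,312,194,250)),("handle",g<60,.049,(355,395,215,240)),("guideplate",g<155,.006,(344,396,205,246))):
    r,a,c=rect(ci,sub(m,*b),z);print(n,np.round(r[0],1),np.round(r[1],1),round(r[2],2),a, c.min(0),c.max(0))
v=(sub(g>130,250,306,201,243)*255).astype(np.uint8)
cv2.imwrite("pics/m.png",cv2.resize(np.hstack([v[190:255,235:320],(sub(g<135,240,312,194,250)*255).astype(np.uint8)[190:255,235:320],(sub(g<155,344,396,205,246)*255).astype(np.uint8)[195:260,335:405]]),None,fx=3,fy=3))
E
```

```text
cover [545.   -4.4] [108.7 158.6] 4.31 1688.5 [252 202] [305 241]
knob [544.2  -3.8] [24.4 21.3] 88.88 50.0 [274 218] [282 225]
board [545.3   4. ] [153.4 211.2] 0.02 3074.5 [242 197] [309 246]
handle [ 528.  -309.8] [12.1 79.8] 10.24 69.0 [364 221] [389 229]
guideplate [ 526.9 -307.4] [105.7 163.8] 10.24 1509.0 [345 205] [395 245]
```

View pics/m.png

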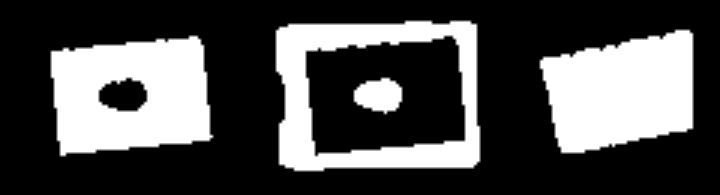

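```bash
cat >> h.py <<'E'
def go(p,yaw_deg,pr=True):
    """shift/turn (tool axes) from measured pose to TCP p with tool y at yaw in world, tool down"""
    s=ctrl.get_state();R=Ro.from_rotvec(s["tool_rot"]).as_matrix()
    a=np.radians(yaw_deg);c,d=np.cos(a),np.sin(a)
    T=np.array([[-d,c,0],[c,d,0],[0,0,-1.]]).T
    sh=R.T@(np.array(p)-s["position"]);rv=Ro.from_matrix(R.T@T).as_rotvec()
    print("shift",sh.round(4),"rot",rv.round(4));
E
python3 - <<'E'
from h import *
s,R=st(); go([.544,-.004,.16],4.3)
ci=camera_info("side");ct=camera_info("top")
im=cv2.cvtColor(cv2.imread("pics/side0.png"),cv2.COLOR_BGR2GRAY)
m=np.zeros_like(im);m[205:226,255:280]=im[205:226,255:280]<50
r,a,c=rect(ci,m,.075);print(c.min(0),c.max(0),c.mean(0), plane(ci,(c.min(0)+c.max(0))/2,.073))
E
```

```text
t 0.15 p [0.2141 0.6133 0.2217] F [-0.5 -1.4  0.3] T [-0.04  0.02  0.  ] w 1.002
[[-0.9441, 0.3295, -0.0004], [0.3295, 0.9441, -0.0014], [-0.0001, -0.0015, -1.0]]
shift [-0.5149 -0.474   0.0625] rot [-1.3000e-03  9.0000e-04  1.1599e+00]
[261 215] [263 220] [261.54545455 217.72727273] [[ 0.53646108 -0.0010904   0.073     ]]
```

Call:
carry_out([
  {"tx":-0.257,"ty":-0.237,"tz":0.0,"rz":0.58,"jaw":1},
  {"tx":-0.257,"ty":-0.237,"tz":0.0,"rz":0.58,"jaw":1},
  {"tx":-0.257,"ty":-0.237,"tz":0.0,"rz":0.58,"jaw":1},
  {"tx":-0.257,"ty":-0.237,"tz":0.0,"rz":0.58,"jaw":1},
  {"tx":-0.257,"ty":-0.237,"tz":0.0,"rz":0.58,"jaw":1},
  {"tx":-0.515,"ty":-0.474,"tz":0.0,"rz":1.16,"jaw":1},
  {"tx":-0.515,"ty":-0.474,"tz":0.0,"rz":1.16,"jaw":1},
  {"tx":-0.515,"ty":-0.474,"tz":0.02,"rz":1.16,"jaw":1},
  {"tx":-0.515,"ty":-0.474,"tz":0.04,"rz":1.16,"jaw":1},
  {"tx":-0.515,"ty":-0.474,"tz":0.05,"rz":1.16,"jaw":1},
  {"tx":-0.515,"ty":-0.474,"tz":0.05,"rz":1.16,"jaw":1},
  {"tx":-0.515,"ty":-0.474,"tz":0.05,"rz":1.16,"jaw":1},
])

```text
invalid input
```

```bash
python3 - <<'E'
from h import *
st(); cv2.imwrite("pics/w1.png",get_image("wrist")[:,:,::-1]); cv2.imwrite("pics/s1.png",get_image("side")[:,:,::-1]);go([.544,-.004,.056],4.3)
ci=camera_info("wrist");print(proj(ci,[[.544,-.004,.08]]))
E
```

```text
t 0.15 p [0.2141 0.6133 0.2217] F [-0.5 -1.4  0.3] T [-0.04  0.02  0.  ] w 1.002
[[-0.9441, 0.3295, -0.0004], [0.3295, 0.9441, -0.0014], [-0.0001, -0.0015, -1.0]]
shift [-0.5149 -0.4742  0.1665] rot [-7.00e-04  5.00e-04  1.16e+00]
[[-105.80166422  606.19822359]]
```

View pics/w1.png

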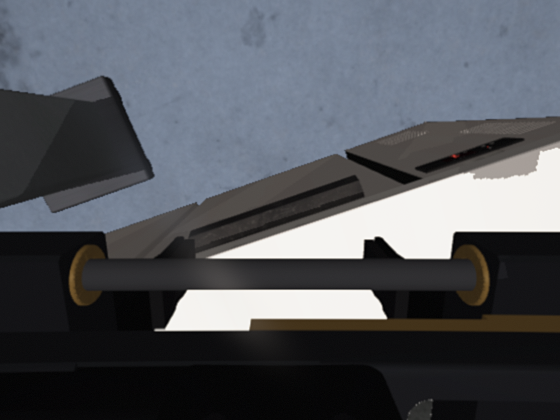

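View pics/s1.png

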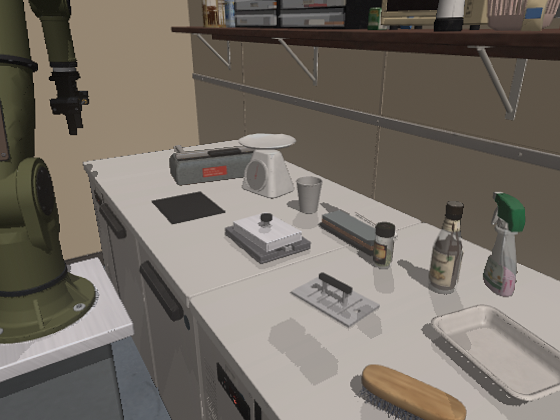

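The call was refused, so the arm hasn't moved. I'll retry with all seven keys in every row.

Call:
carry_out([
  {"tx":-0.257,"ty":-0.237,"tz":0.0,"rx":0.0,"ry":0.0,"rz":0.58,"jaw":1.0},
  {"tx":-0.257,"ty":-0.237,"tz":0.0,"rx":0.0,"ry":0.0,"rz":0.58,"jaw":1.0},
], grip_force=30)

```text
time: 0.5
position: [0.2734, 0.5022, 0.222]
tool_rot: [1.1, 2.943, -0.001]
ft_force: [1.7, -0.7, 0.1]
grip_width: 1.0
```

```bash
python3 - <<'E'
from h import *
st(); go([.544,-.004,.16],4.3)
E
```

```text
t 0.5 p [0.2734 0.5022 0.222 ] F [ 1.7 -0.7  0.1] T [-0.08 -0.08  0.02] w 1.0
[[-0.7548, 0.6559, 0.0], [0.6559, 0.7548, -0.0006], [-0.0004, -0.0004, -1.0]]
shift [-0.5363 -0.2046  0.0623] rot [-2.000e-04  6.000e-04  7.804e-01]
```

Call:
carry_out([
  {"tx":-0.536,"ty":-0.205,"tz":0.03,"rx":0,"ry":0,"rz":0.78,"jaw":1},
  {"tx":-0.536,"ty":-0.205,"tz":0.03,"rx":0,"ry":0,"rz":0.78,"jaw":1},
  {"tx":-0.536,"ty":-0.205,"tz":0.03,"rx":0,"ry":0,"rz":0.78,"jaw":1},
  {"tx":-0.536,"ty":-0.205,"tz":0.03,"rx":0,"ry":0,"rz":0.78,"jaw":1},
  {"tx":-0.536,"ty":-0.205,"tz":0.03,"rx":0,"ry":0,"rz":0.78,"jaw":1},
  {"tx":-0.536,"ty":-0.205,"tz":0.03,"rx":0,"ry":0,"rz":0.78,"jaw":1},
  {"tx":-0.536,"ty":-0.205,"tz":0.03,"rx":0,"ry":0,"rz":0.78,"jaw":1},
  {"tx":-0.536,"ty":-0.205,"tz":0.03,"rx":0,"ry":0,"rz":0.78,"jaw":1},
  {"tx":-0.536,"ty":-0.205,"tz":0.03,"rx":0,"ry":0,"rz":0.78,"jaw":1},
  {"tx":-0.536,"ty":-0.205,"tz":0.03,"rx":0,"ry":0,"rz":0.78,"jaw":1},
  {"tx":-0.536,"ty":-0.205,"tz":0.03,"rx":0,"ry":0,"rz":0.78,"jaw":1},
])

```text
time: 1.88
position: [0.5454, -0.002, 0.1923]
tool_rot: [-2.133, -2.306, 0.001]
ft_force: [-0.9, 0.1, -0.4]
grip_width: 1.001
```

```bash
python3 - <<'E'
from h import *
st(); ci=camera_info("wrist");cv2.imwrite("pics/w2.png",get_image("wrist")[:,:,::-1]); go([.544,-.004,.056],4.3)
print(proj(ci,[[.544,-.004,.08]]))
E
```

```text
t 1.88 p [ 0.5454 -0.002   0.1923] F [-0.9  0.1 -0.4] T [-0.02  0.08 -0.  ] w 1.001
[[-0.0781, 0.9969, -0.0006], [0.9969, 0.0781, 0.0001], [0.0001, -0.0006, -1.0]]
shift [-0.0036 -0.0013  0.1363] rot [-0.0007 -0.0009  0.0058]
[[276.59478783 208.85467981]]
```

View pics/w2.png

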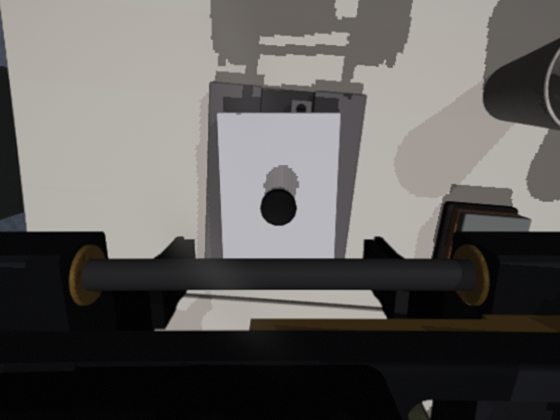

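The wrist view shows the knob at (278,207), within 2 px of the prediction. I'll descend and grip.

Call:
carry_out([
  {"tx":-0.003,"ty":0,"tz":0.06,"rx":0,"ry":0,"rz":0,"jaw":1},
  {"tx":-0.003,"ty":0,"tz":0.1,"rx":0,"ry":0,"rz":0,"jaw":1},
  {"tx":-0.003,"ty":0,"tz":0.12,"rx":0,"ry":0,"rz":0,"jaw":1},
  {"tx":-0.003,"ty":0,"tz":0.13,"rx":0,"ry":0,"rz":0,"jaw":1},
  {"tx":-0.003,"ty":0,"tz":0.136,"rx":0,"ry":0,"rz":0,"jaw":1},
  {"tx":-0.003,"ty":0,"tz":0.136,"rx":0,"ry":0,"rz":0,"jaw":1},
  {"tx":-0.003,"ty":0,"tz":0.136,"rx":0,"ry":0,"rz":0,"jaw":0.5},
  {"tx":-0.003,"ty":0,"tz":0.136,"rx":0,"ry":0,"rz":0,"jaw":0.2},
  {"tx":-0.003,"ty":0,"tz":0.136,"rx":0,"ry":0,"rz":0,"jaw":0.2},
  {"tx":-0.003,"ty":0,"tz":0.136,"rx":0,"ry":0,"rz":0,"jaw":0.2},
  {"tx":-0.003,"ty":0,"tz":0.136,"rx":0,"ry":0,"rz":0,"jaw":0.2},
], grip_force=35)

```text
time: 3.3
position: [0.5458, -0.0047, 0.0566]
tool_rot: [2.131, 2.308, 0.0]
ft_force: [-0.2, -0.6, -0.2]
grip_width: 0.517
```

```bash
python3 - <<'E'
from h import *
st()
E
```

```text
t 3.3 p [ 0.5458 -0.0047  0.0566] F [-0.2 -0.6 -0.2] T [-0.09  0.06  0.02] w 0.517
[[-0.0799, 0.9968, 0.0001], [0.9968, 0.0799, 0.0], [0.0, 0.0001, -1.0]]
```

Call:
carry_out([
  {"tx":0,"ty":0,"tz":0,"rx":0,"ry":0,"rz":0,"jaw":0.2},
  {"tx":0,"ty":0,"tz":0,"rx":0,"ry":0,"rz":0,"jaw":0.2},
  {"tx":0,"ty":0,"tz":0,"rx":0,"ry":0,"rz":0,"jaw":0.2},
  {"tx":0,"ty":0,"tz":0,"rx":0,"ry":0,"rz":0,"jaw":0.2},
  {"tx":0,"ty":0,"tz":0,"rx":0,"ry":0,"rz":0,"jaw":0.2},
])

```text
time: 3.92
position: [0.5456, -0.0046, 0.0565]
tool_rot: [-2.131, -2.308, 0.0]
ft_force: [-0.9, -0.1, 0.3]
grip_width: 0.353
```

Call:
carry_out([
  {"tx":0,"ty":0,"tz":0,"rx":0,"ry":0,"rz":0,"jaw":0.2},
  {"tx":0,"ty":0,"tz":-0.01,"rx":0,"ry":0,"rz":0,"jaw":0.2},
  {"tx":0,"ty":0,"tz":-0.03,"rx":0,"ry":0,"rz":0,"jaw":0.2},
  {"tx":0,"ty":0,"tz":-0.05,"rx":0,"ry":0,"rz":0,"jaw":0.2},
  {"tx":0,"ty":0,"tz":-0.07,"rx":0,"ry":0,"rz":0,"jaw":0.2},
  {"tx":0,"ty":0,"tz":-0.08,"rx":0,"ry":0,"rz":0,"jaw":0.2},
  {"tx":0,"ty":0,"tz":-0.08,"rx":0,"ry":0,"rz":0,"jaw":0.2},
])

```text
time: 4.8
position: [0.5462, -0.0046, 0.1372]
tool_rot: [2.13, 2.308, 0.002]
ft_force: [-1.0, -0.0, -3.0]
grip_width: 0.354
```

```bash
python3 - <<'E'
from h import *
st();cv2.imwrite("pics/s3.png",get_image("side")[:,:,::-1])
go([.4566,.3467,.137],-1.3)
E
```

```text
t 4.8 p [ 0.5462 -0.0046  0.1372] F [-1. -0. -3.] T [-0.09  0.09  0.04] w 0.354
[[-0.08, 0.9968, 0.0015], [0.9968, 0.08, 0.0004], [0.0003, 0.0015, -1.0]]
shift [ 0.3573 -0.0606 -0.0005] rot [-0.     -0.0002  0.1028]
```

View pics/s3.png

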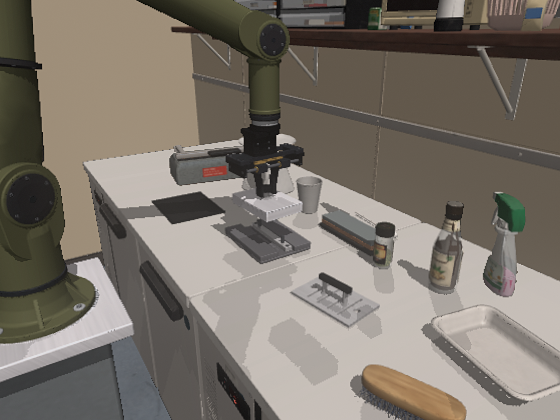

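The cover is off the board and hanging level. Next I carry it over to the mat.

Call:
carry_out([
  {"tx":0.015,"ty":-0.003,"tz":0,"rx":0,"ry":0,"rz":0.005,"jaw":0.2},
  {"tx":0.045,"ty":-0.008,"tz":0,"rx":0,"ry":0,"rz":0.014,"jaw":0.2},
  {"tx":0.085,"ty":-0.014,"tz":0,"rx":0,"ry":0,"rz":0.025,"jaw":0.2},
  {"tx":0.13,"ty":-0.022,"tz":0,"rx":0,"ry":0,"rz":0.038,"jaw":0.2},
  {"tx":0.175,"ty":-0.03,"tz":0,"rx":0,"ry":0,"rz":0.05,"jaw":0.2},
  {"tx":0.22,"ty":-0.038,"tz":0,"rx":0,"ry":0,"rz":0.063,"jaw":0.2},
  {"tx":0.265,"ty":-0.046,"tz":0,"rx":0,"ry":0,"rz":0.076,"jaw":0.2},
  {"tx":0.305,"ty":-0.052,"tz":0,"rx":0,"ry":0,"rz":0.09,"jaw":0.2},
  {"tx":0.337,"ty":-0.058,"tz":0,"rx":0,"ry":0,"rz":0.098,"jaw":0.2},
  {"tx":0.357,"ty":-0.0605,"tz":0,"rx":0,"ry":0,"rz":0.103,"jaw":0.2},
  {"tx":0.357,"ty":-0.0605,"tz":0,"rx":0,"ry":0,"rz":0.103,"jaw":0.2},
  {"tx":0.357,"ty":-0.0605,"tz":0,"rx":0,"ry":0,"rz":0.103,"jaw":0.2},
])

```text
time: 6.35
position: [0.4577, 0.3444, 0.1363]
tool_rot: [2.248, 2.193, -0.002]
ft_force: [0.1, -0.9, -3.2]
grip_width: 0.355
```

```bash
python3 - <<'E'
from h import *
st();cv2.imwrite("pics/w4.png",get_image("wrist")[:,:,::-1]);cv2.imwrite("pics/t4.png",get_image("top")[:,:,::-1]);cv2.imwrite("pics/s4.png",get_image("side")[:,:,::-1])
go([.4566,.3467,.0385],-1.3)
E
```

```text
t 6.35 p [0.4577 0.3444 0.1363] F [ 0.1 -0.9 -3.2] T [-0.1   0.02 -0.01] w 0.355
[[0.0251, 0.9997, 0.0], [0.9997, -0.0251, -0.0015], [-0.0015, 0.0001, -1.0]]
shift [ 0.002  -0.0012  0.0981] rot [ 0.0003  0.0003 -0.0029]
```

View pics/w4.png

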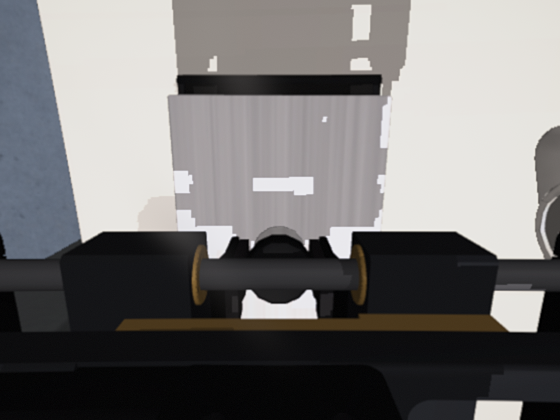

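View pics/t4.png

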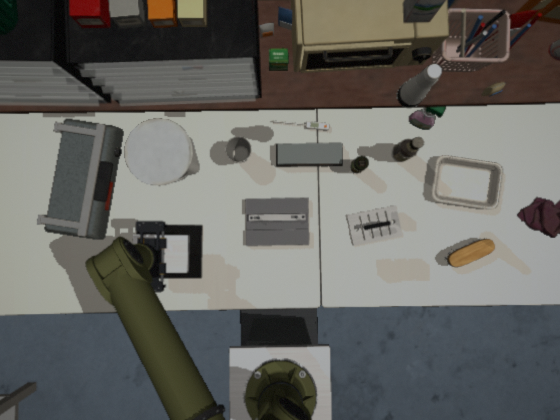

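View pics/s4.png

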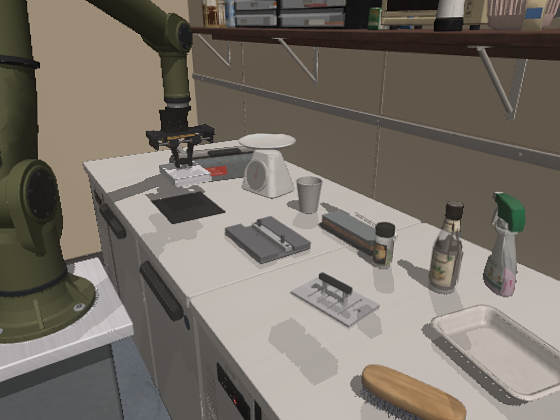

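The cover hangs over the mat, and the pins can now be seen from above. I'll lower it, slowing down at the end.

Call:
carry_out([
  {"tx":0.002,"ty":-0.001,"tz":0.02,"rx":0,"ry":0,"rz":0,"jaw":0.2},
  {"tx":0.002,"ty":-0.001,"tz":0.05,"rx":0,"ry":0,"rz":0,"jaw":0.2},
  {"tx":0.002,"ty":-0.001,"tz":0.075,"rx":0,"ry":0,"rz":0,"jaw":0.2},
  {"tx":0.002,"ty":-0.001,"tz":0.088,"rx":0,"ry":0,"rz":0,"jaw":0.2},
  {"tx":0.002,"ty":-0.001,"tz":0.093,"rx":0,"ry":0,"rz":0,"jaw":0.2},
  {"tx":0.002,"ty":-0.001,"tz":0.0955,"rx":0,"ry":0,"rz":0,"jaw":0.2},
  {"tx":0.002,"ty":-0.001,"tz":0.097,"rx":0,"ry":0,"rz":0,"jaw":0.2},
  {"tx":0.002,"ty":-0.001,"tz":0.097,"rx":0,"ry":0,"rz":0,"jaw":0.2},
])

```text
time: 7.5
position: [0.4562, 0.3487, 0.0401]
tool_rot: [-2.247, -2.196, -0.001]
ft_force: [0.8, 0.0, -2.3]
grip_width: 0.357
```

```bash
python3 - <<'E'
from h import *
st()
E
```

```text
t 7.5 p [0.4562 0.3487 0.0401] F [ 0.8  0.  -2.3] T [-0.08  0.07  0.05] w 0.357
[[0.0229, 0.9997, 0.0007], [0.9997, -0.0229, 0.0007], [0.0007, 0.0006, -1.0]]
```

Call:
carry_out([
  {"tx":-0.001,"ty":0,"tz":0.001,"rx":0,"ry":0,"rz":0,"jaw":0.2},
  {"tx":-0.001,"ty":0,"tz":0.002,"rx":0,"ry":0,"rz":0,"jaw":0.2},
  {"tx":-0.001,"ty":0,"tz":0.002,"rx":0,"ry":0,"rz":0,"jaw":0.2},
])

```text
time: 7.88
position: [0.4562, 0.3475, 0.0385]
tool_rot: [-2.247, -2.195, -0.001]
ft_force: [-1.5, -2.6, 5.8]
grip_width: 0.359
```

Call:
carry_out([
  {"tx":0,"ty":0,"tz":0,"rx":0,"ry":0,"rz":0,"jaw":0.5},
  {"tx":0,"ty":0,"tz":0,"rx":0,"ry":0,"rz":0,"jaw":0.7},
  {"tx":0,"ty":0,"tz":0,"rx":0,"ry":0,"rz":0,"jaw":0.7},
  {"tx":0,"ty":0,"tz":0,"rx":0,"ry":0,"rz":0,"jaw":0.7},
  {"tx":0,"ty":0,"tz":-0.02,"rx":0,"ry":0,"rz":0,"jaw":0.7},
  {"tx":0,"ty":0,"tz":-0.05,"rx":0,"ry":0,"rz":0,"jaw":1},
  {"tx":0,"ty":0,"tz":-0.1,"rx":0,"ry":0,"rz":0,"jaw":1},
  {"tx":0,"ty":0,"tz":-0.13,"rx":0,"ry":0,"rz":0,"jaw":1},
])

```text
time: 8.88
position: [0.4568, 0.3479, 0.1701]
tool_rot: [2.247, 2.196, 0.005]
ft_force: [0.3, 1.2, -0.6]
grip_width: 0.944
```

```bash
python3 - <<'E'
from h import *
st();cv2.imwrite("pics/w5.png",get_image("wrist")[:,:,::-1]);cv2.imwrite("pics/s5.png",get_image("side")[:,:,::-1])
# want: wrist view of the board: TCP at y=-.02 
go([.545,-.0,.21],0)
# pins from top t4
im=cv2.imread("pics/t4.png");ci=camera_info("top")
cv2.imwrite("pics/t4c.png",cv2.resize(im[185:255,235:320],None,fx=8,fy=8,interpolation=cv2.INTER_CUBIC))
E
```

```text
t 8.88 p [0.4568 0.3479 0.1701] F [ 0.3  1.2 -0.6] T [-0.    0.08  0.02] w 0.944
[[0.0231, 0.9997, 0.0023], [0.9997, -0.0231, 0.0021], [0.0022, 0.0022, -1.0]]
shift [-0.3467  0.0952 -0.0396] rot [ 0.0055 -0.0055 -0.0231]
```

View pics/w5.png

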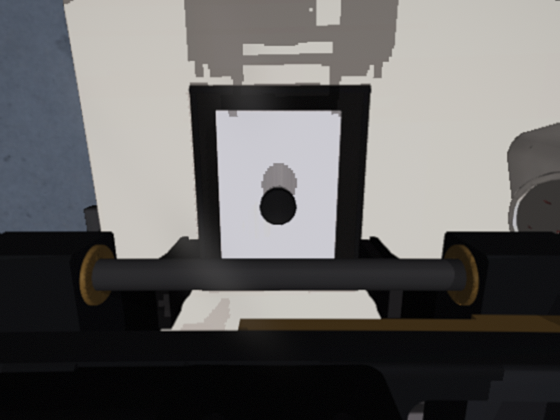

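View pics/t4c.png

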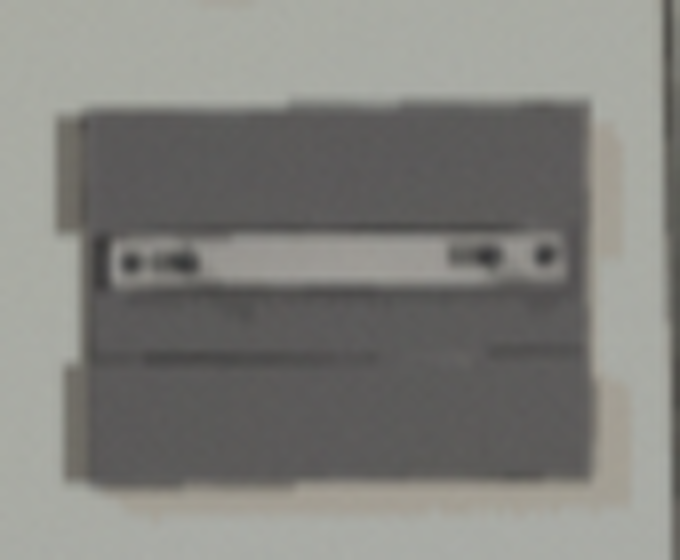

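The cover sits in the middle of the mat, with margins of about 26 and 28 px either side. Next I look at the bare board with the wrist camera.

Call:
carry_out([
  {"tx":-0.384,"ty":0.096,"tz":-0.05,"rx":0.0055,"ry":-0.0055,"rz":-0.023,"jaw":1},
  {"tx":-0.384,"ty":0.096,"tz":-0.05,"rx":0.0055,"ry":-0.0055,"rz":-0.023,"jaw":1},
  {"tx":-0.384,"ty":0.096,"tz":-0.05,"rx":0.0055,"ry":-0.0055,"rz":-0.023,"jaw":1},
  {"tx":-0.384,"ty":0.096,"tz":-0.05,"rx":0.0055,"ry":-0.0055,"rz":-0.023,"jaw":1},
  {"tx":-0.384,"ty":0.096,"tz":-0.05,"rx":0.0055,"ry":-0.0055,"rz":-0.023,"jaw":1},
  {"tx":-0.384,"ty":0.096,"tz":-0.05,"rx":0.0055,"ry":-0.0055,"rz":-0.023,"jaw":1},
  {"tx":-0.384,"ty":0.096,"tz":-0.05,"rx":0.0055,"ry":-0.0055,"rz":-0.023,"jaw":1},
  {"tx":-0.384,"ty":0.096,"tz":-0.05,"rx":0.0055,"ry":-0.0055,"rz":-0.023,"jaw":1},
  {"tx":-0.384,"ty":0.096,"tz":-0.05,"rx":0.0055,"ry":-0.0055,"rz":-0.023,"jaw":1},
])

```text
time: 10.1
position: [0.5426, -0.0368, 0.2167]
tool_rot: [-2.218, -2.222, 0.013]
ft_force: [-1.0, 0.7, 0.3]
grip_width: 1.0
```

```bash
python3 - <<'E'
from h import *
import json
s,R=st();ci=camera_info("wrist");im=get_image("wrist")[:,:,::-1];cv2.imwrite("pics/w6.png",im)
np.savez("w6.npz",**ci)
cv2.imwrite("pics/w6c.png",cv2.resize(im[60:260,180:380],None,fx=3,fy=3,interpolation=cv2.INTER_CUBIC))
E
```

```text
t 10.1 p [ 0.5426 -0.0368  0.2167] F [-1.   0.7  0.3] T [-0.05  0.05 -0.02] w 1.0
[[-0.002, 1.0, -0.0071], [1.0, 0.0019, -0.0047], [-0.0047, -0.0071, -1.0]]
```

View pics/w6.png

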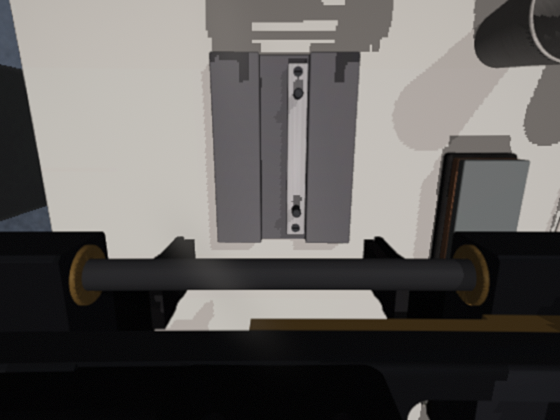

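View pics/w6c.png

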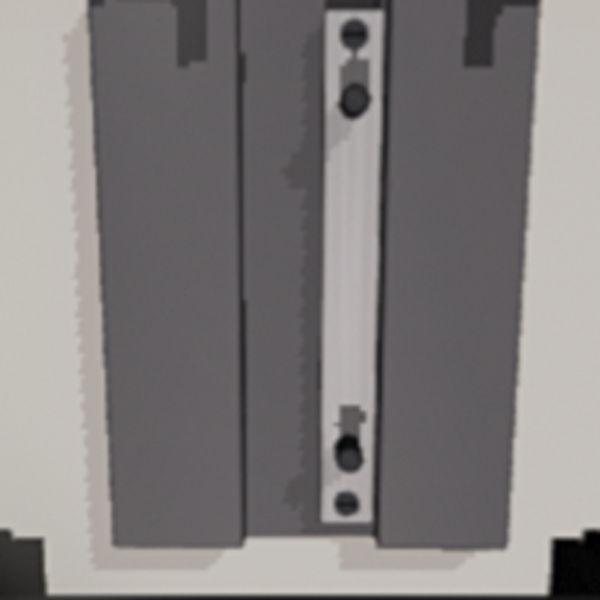

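```bash
python3 - <<'E'
from h import *
ci=dict(np.load("w6.npz"));im=cv2.imread("pics/w6.png");g=cv2.cvtColor(im,cv2.COLOR_BGR2GRAY).astype(int)
for r in (60,66,85,90,92,94,96,98,150,202,206,210,213,216,226): print(r,g[r,284:312].tolist())
print(g[84:102,298].tolist(),g[196:226,296].tolist())
def cross(row,x0,x1,t=125):
    l=g[row,x0:x1];b=l>t;i=np.where(b)[0];a,e=i[0],i[-1]
    L=x0+a-(l[a]-t)/(l[a]-l[a-1]);Rr=x0+e+(l[e]-t)/(l[e]-l[e+1]);return L,Rr
A=[];B=[]
for r in range(110,196,5):
    L,Rr=cross(r,284,312);A.append(plane(ci,[L+0,r],.020)[0]);B.append(plane(ci,[Rr,r],.020)[0])
for P in (np.array(A),np.array(B)):
    f=np.polyfit(P[:,1],P[:,0],1);print("bar edge x at y0,",f, "resid",(P[:,0]-np.polyval(f,P[:,1])).std())
# board sides
A=[];B=[]
for r in range(90,235,6):
    l=g[r,195:240];i=np.where(l<110)[0][0];A.append(plane(ci,[195+i-.5,r],.022)[0])
    l=g[r,330:375];i=np.where(l<110)[0][-1];B.append(plane(ci,[330+i+.5,r],.022)[0])
for P in (np.array(A),np.array(B)):
    f=np.polyfit(P[:,1],P[:,0],1);print("board edge",f)
for c in (230,250,320,340):
    l=g[40:260,c];i=np.where((l<125))[0];i=i[(i<205)];j=np.where(g[40:230,c]<110)[0]
    k=40+np.where(g[40:252,c]<110)[0];k=k[(k>45)&(k<250)];print(c,k[0],k[-1],plane(ci,[[c,k[0]-.5],[c,k[-1]+.5]],.022).round(4).tolist())
print(plane(ci,[[298,93.5],[296,211]],.04).round(4))
E
```

```text
60 [91, 92, 92, 89, 66, 51, 49, 50, 49, 50, 50, 49, 49, 50, 50, 49, 50, 49, 50, 48, 44, 40, 45, 62, 57, 41, 58, 85]
66 [92, 91, 88, 85, 117, 158, 169, 167, 167, 170, 166, 149, 126, 108, 103, 114, 136, 160, 168, 168, 167, 170, 167, 135, 80, 43, 62, 86]
85 [80, 81, 73, 74, 127, 162, 170, 168, 161, 124, 98, 97, 97, 95, 96, 98, 97, 93, 104, 147, 168, 170, 154, 103, 47, 49, 77, 91]
90 [81, 82, 72, 67, 124, 165, 172, 170, 163, 116, 62, 44, 51, 55, 55, 52, 48, 47, 81, 142, 168, 171, 153, 99, 46, 55, 81, 94]
92 [81, 81, 72, 64, 119, 163, 172, 172, 160, 97, 43, 47, 56, 58, 58, 58, 55, 48, 47, 95, 151, 172, 151, 90, 35, 54, 84, 94]
94 [80, 81, 72, 66, 120, 164, 171, 155, 121, 61, 31, 45, 54, 56, 56, 57, 57, 48, 59, 121, 161, 174, 158, 93, 36, 56, 84, 94]
96 [81, 81, 72, 65, 119, 161, 160, 153, 139, 89, 37, 27, 40, 48, 49, 45, 41, 60, 109, 154, 170, 174, 156, 94, 37, 58, 86, 95]
98 [81, 81, 73, 65, 111, 148, 152, 149, 150, 141, 98, 55, 33, 29, 37, 63, 107, 149, 166, 169, 169, 172, 156, 93, 38, 60, 86, 95]
150 [80, 81, 79, 102, 155, 175, 177, 175, 175, 177, 180, 179, 178, 178, 179, 179, 175, 171
[... 839 characters left out ...]
5, 55, 58, 58, 56, 56, 54, 49, 32, 37, 95, 155, 171] [90, 90, 93, 92, 92, 91, 92, 90, 69, 32, 13, 15, 16, 28, 48, 57, 60, 59, 56, 53, 58, 106, 162, 173, 170, 171, 168, 139, 82, 55]
bar edge x at y0, [0.00664681 0.55064916] resid 9.527474508988857e-05
bar edge x at y0, [-0.00096993  0.56960009] resid 0.0001307032431589599
board edge [-0.00319713  0.47203293]
board edge [0.00335376 0.62055418]
230 51 241 [[0.4934, 0.1004, 0.022], [0.4864, -0.0983, 0.022]]
250 50 241 [[0.5131, 0.1013, 0.022], [0.5091, -0.0982, 0.022]]
320 46 242 [[0.5816, 0.1049, 0.022], [0.5885, -0.099, 0.022]]
340 46 242 [[0.6011, 0.1049, 0.022], [0.6111, -0.0989, 0.022]]
[[ 0.56    0.0592  0.04  ]
 [ 0.5599 -0.0576  0.04  ]]
```

```bash
python3 - <<'E'
from h import *
ci=dict(np.load("w6.npz"))
# reconstruct wrist extrinsics for w5: camera fixed to tool
s=ctrl.get_state();R=Ro.from_rotvec(s["tool_rot"]).as_matrix();p=s["position"]
c=-ci["R"].T@ci["t"];ct=R.T@(c-p);Rct=ci["R"]@R
print("cam in tool",ct)
# w5 pose
R5=np.array([[0.0231,0.9997,0.0023],[0.9997,-0.0231,0.0021],[0.0022,0.0022,-1.0]]);p5=np.array([.4568,.3479,.1701])
def cam(R,p):
    Rc=Rct@R.T;return dict(intrinsics=ci["intrinsics"],k1=ci["k1"],R=Rc,t=-Rc@(p+R@ct))
c5=cam(R5,p5)
im=cv2.imread("pics/w5.png");g=cv2.cvtColor(im,cv2.COLOR_BGR2GRAY).astype(int)
m=np.zeros(g.shape,np.uint8);m[185:230,255:300]=g[185:230,255:300]<70
r,a,cc=rect(c5,m,.062);print(cc.min(0),cc.max(0),r);print(plane(c5,[[(cc[:,0].min()+cc[:,0].max())/2,207]],.062))
np.savez("ct.npz",ct=ct,Rct=Rct)
# pins
print(plane(ci,[[297.8,91.7],[295.8,212.7]],.04).round(4))
print(proj(ci,[[.56,.06,.04],[.56,-.06,.04]]))
# plan: look at guide at (.528,-.310)
go([.528-.04,-.310-.03,.2],10.2)
im=cv2.imread("pics/w5.png")
E
```

```text
cam in tool [ 0.0651744   0.00027771 -0.16211741]
[260 187] [295 223] ((456.2728271484375, 350.053955078125), (30.85194206237793, 29.319360733032227), 88.59268951416016)
[[0.45622906 0.34854339 0.062     ]]
[[ 0.5598  0.0608  0.04  ]
 [ 0.5597 -0.0595  0.04  ]]
[[297.98442825  92.59045903]
 [296.07487506 213.1845754 ]]
shift [-0.3033 -0.0554  0.0186] rot [-0.0073  0.0041 -0.1751]
```

The pin tips are at about x 0.5598, y +0.0608 and -0.0595. The wrist camera agrees with the TCP in x, going by where the knob was released. Next I look at the guide.

```bash
python3 - <<'E'
from h import *
go([.534,-.344,.217],10.2)
E
```

```text
shift [-0.3075 -0.0096  0.0013] rot [-0.0073  0.0041 -0.1751]
```

Call:
carry_out([
  {"tx":-0.3075,"ty":-0.0096,"tz":0,"rx":-0.007,"ry":0.004,"rz":-0.175,"jaw":1},
  {"tx":-0.3075,"ty":-0.0096,"tz":0,"rx":-0.007,"ry":0.004,"rz":-0.175,"jaw":1},
  {"tx":-0.3075,"ty":-0.0096,"tz":0,"rx":-0.007,"ry":0.004,"rz":-0.175,"jaw":1},
  {"tx":-0.3075,"ty":-0.0096,"tz":0,"rx":-0.007,"ry":0.004,"rz":-0.175,"jaw":1},
  {"tx":-0.3075,"ty":-0.0096,"tz":0,"rx":-0.007,"ry":0.004,"rz":-0.175,"jaw":1},
  {"tx":-0.3075,"ty":-0.0096,"tz":0,"rx":-0.007,"ry":0.004,"rz":-0.175,"jaw":1},
  {"tx":-0.3075,"ty":-0.0096,"tz":0,"rx":-0.007,"ry":0.004,"rz":-0.175,"jaw":1},
  {"tx":-0.3075,"ty":-0.0096,"tz":0,"rx":-0.007,"ry":0.004,"rz":-0.175,"jaw":1},
])

```text
time: 11.15
position: [0.535, -0.3431, 0.2189]
tool_rot: [2.013, 2.411, 0.003]
ft_force: [0.0, -0.1, -0.7]
grip_width: 1.004
```

```bash
python3 - <<'E'
from h import *
s,R=st();ci=camera_info("wrist");im=get_image("wrist")[:,:,::-1];cv2.imwrite("pics/w7.png",im)
np.savez("w7.npz",**ci)
cv2.imwrite("pics/w7c.png",cv2.resize(im[40:240,180:380],None,fx=3,fy=3,interpolation=cv2.INTER_CUBIC))
E
```

```text
t 11.15 p [ 0.535  -0.3431  0.2189] F [ 0.  -0.1 -0.7] T [-0.05  0.01 -0.01] w 1.004
[[-0.1785, 0.9839, 0.0014], [0.9839, 0.1785, 0.001], [0.0008, 0.0015, -1.0]]
```

View pics/w7c.png

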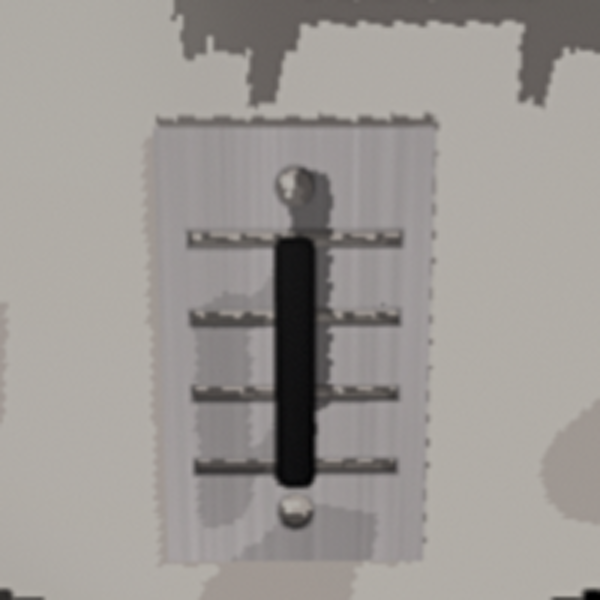

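```bash
python3 - <<'E'
from h import *
ci=dict(np.load("w7.npz"));im=cv2.imread("pics/w7.png");g=cv2.cvtColor(im,cv2.COLOR_BGR2GRAY).astype(int)
m=np.zeros(g.shape,np.uint8);m[110:210,265:292]=g[110:210,265:292]<60
r,a,c=rect(ci,m,.049);print("handle",r,c.min(0),c.max(0))
gg=cv2.cvtColor(cv2.resize(im[40:240,180:380],None,fx=3,fy=3,interpolation=cv2.INTER_CUBIC),cv2.COLOR_BGR2GRAY)
h=plane(ci,[[180+(294+.5)/3-.5,40+(186+.5)/3-.5],[180+(295.5+.5)/3-.5,40+(511+.5)/3-.5]],.006);print("holes",h.round(4),h.mean(0))
co=np.array([[155,124],[436,124],[160,562],[424,562]])
print("corners",plane(ci,180*np.array([1,0])+[0,40]+(co+.5)/3-.5,.006).round(4), plane(ci,180*np.array([1,0])+[0,40]+(co+.5)/3-.5,.006).mean(0).round(4))
H=gg[150:225,260:330];
for z,(a,b,c0,d) in {'far':(160,212,268,322),'near':(485,535,268,322)}.items():
    print(z,gg[(a+b)//2,c0:d:2].tolist(),gg[a:b:2,294].tolist())
E
```

```text
handle ((528.9002685546875, -310.4166259765625), (14.283514976501465, 81.75325775146484), 10.268643379211426) [271 118] [285 201]
holes [[ 0.5181 -0.2526  0.006 ]
 [ 0.54   -0.3705  0.006 ]] [ 0.52900427 -0.31151371  0.006     ]
corners [[ 0.4662 -0.241   0.006 ]
 [ 0.5636 -0.2233  0.006 ]
 [ 0.4913 -0.4002  0.006 ]
 [ 0.5933 -0.3818  0.006 ]] [ 0.5286 -0.3116  0.006 ]
far [158, 158, 148, 131, 108, 97, 107, 134, 158, 166, 173, 172, 162, 136, 107, 93, 86, 81, 79, 79, 78, 75, 67, 69, 81, 87, 89] [154, 149, 137, 124, 120, 128, 138, 132, 127, 127, 132, 136, 137, 136, 125, 111, 106, 105, 104, 100, 98, 96, 92, 87, 85, 85]
near [154, 155, 155, 152, 136, 114, 100, 102, 128, 159, 174, 173, 163, 158, 156, 156, 156, 156, 153, 140, 121, 110, 108, 118, 132, 137, 138] [27, 68, 117, 145, 141, 144, 151, 157, 168, 175, 173, 168, 160, 148, 115, 84, 75, 75, 71, 60, 51, 63, 92, 118, 134]
```

```bash
python3 - <<'E'
from h import *
st();go([.5289,-.3112,.06],10.3);go([.5289,-.3112,.0225],10.3)
E
```

```text
t 11.2 p [ 0.5348 -0.3434  0.2191] F [-0.3  0.4 -0.3] T [-0.1   0.02  0.02] w 1.004
[[-0.1783, 0.984, 0.0015], [0.984, 0.1783, 0.0007], [0.0004, 0.0016, -1.0]]
shift [ 0.0327 -0.0004  0.1591] rot [ 0.0016 -0.0004 -0.0005]
shift [ 0.0326 -0.0004  0.1966] rot [ 0.0016 -0.0004 -0.0005]
```

Call:
carry_out([
  {"tx":0.0327,"ty":0,"tz":0.03,"rx":0.0015,"ry":0,"rz":0,"jaw":0.6},
  {"tx":0.0327,"ty":0,"tz":0.08,"rx":0.0015,"ry":0,"rz":0,"jaw":0.6},
  {"tx":0.0327,"ty":0,"tz":0.13,"rx":0.0015,"ry":0,"rz":0,"jaw":0.6},
  {"tx":0.0327,"ty":0,"tz":0.14,"rx":0.0015,"ry":0,"rz":0,"jaw":0.6},
  {"tx":0.0327,"ty":0,"tz":0.14,"rx":0.0015,"ry":0,"rz":0,"jaw":0.6},
  {"tx":0.0327,"ty":0,"tz":0.16,"rx":0.0015,"ry":0,"rz":0,"jaw":0.6},
  {"tx":0.0327,"ty":0,"tz":0.18,"rx":0.0015,"ry":0,"rz":0,"jaw":0.6},
  {"tx":0.0327,"ty":0,"tz":0.192,"rx":0.0015,"ry":0,"rz":0,"jaw":0.6},
  {"tx":0.0327,"ty":0,"tz":0.196,"rx":0.0015,"ry":0,"rz":0,"jaw":0.6},
  {"tx":0.0327,"ty":0,"tz":0.196,"rx":0.0015,"ry":0,"rz":0,"jaw":0.6},
])

```text
time: 12.45
position: [0.5279, -0.3143, 0.023]
tool_rot: [2.019, 2.407, -0.002]
ft_force: [-0.0, 1.0, 0.9]
grip_width: 0.606
```

```bash
python3 - <<'E'
from h import *
st();go([.5289,-.3112,.0225],10.3)
E
```

```text
t 12.45 p [ 0.5279 -0.3143  0.023 ] F [-0.   1.   0.9] T [-0.11  0.04  0.05] w 0.606
[[-0.1738, 0.9848, -0.0007], [0.9848, 0.1738, -0.0011], [-0.001, -0.0009, -1.0]]
shift [0.0029 0.0015 0.0005] rot [-0.0009  0.001  -0.005 ]
```

Call:
carry_out([
  {"tx":0.003,"ty":0.0015,"tz":0.0005,"rx":0,"ry":0,"rz":-0.005,"jaw":0.6},
  {"tx":0.003,"ty":0.0015,"tz":0.0005,"rx":0,"ry":0,"rz":-0.005,"jaw":0.3},
  {"tx":0.003,"ty":0.0015,"tz":0.0005,"rx":0,"ry":0,"rz":-0.005,"jaw":0.0},
  {"tx":0.003,"ty":0.0015,"tz":0.0005,"rx":0,"ry":0,"rz":-0.005,"jaw":0.0},
  {"tx":0.003,"ty":0.0015,"tz":0.0005,"rx":0,"ry":0,"rz":-0.005,"jaw":0.0},
  {"tx":0.003,"ty":0.0015,"tz":0.0005,"rx":0,"ry":0,"rz":-0.005,"jaw":0.0},
  {"tx":0.003,"ty":0.0015,"tz":0.0005,"rx":0,"ry":0,"rz":-0.005,"jaw":0.0},
  {"tx":0.003,"ty":0.0015,"tz":0.0005,"rx":0,"ry":0,"rz":-0.005,"jaw":0.0},
  {"tx":0.003,"ty":0.0015,"tz":0.0005,"rx":0,"ry":0,"rz":-0.005,"jaw":0.0},
  {"tx":0.003,"ty":0.0015,"tz":0.0005,"rx":0,"ry":0,"rz":-0.005,"jaw":0.0},
], grip_force=40)

```text
time: 13.7
position: [0.5289, -0.311, 0.0228]
tool_rot: [2.013, 2.412, -0.002]
ft_force: [-0.4, 0.1, 1.1]
grip_width: 0.158
```

```bash
python3 - <<'E'
from h import *
st();go([.5289,-.3112,.0225],10.3)
E
```

```text
t 13.7 p [ 0.5289 -0.311   0.0228] F [-0.4  0.1  1.1] T [-0.08  0.15  0.03] w 0.158
[[-0.179, 0.9838, -0.0004], [0.9838, 0.179, -0.0011], [-0.001, -0.0006, -1.0]]
shift [-0.0002 -0.      0.0003] rot [-0.0006  0.001   0.0002]
```

Call:
carry_out([
  {"tx":0,"ty":0,"tz":-0.01,"rx":0,"ry":0,"rz":0,"jaw":0.0},
  {"tx":0,"ty":0,"tz":-0.03,"rx":0,"ry":0,"rz":0,"jaw":0.0},
  {"tx":0,"ty":0,"tz":-0.055,"rx":0,"ry":0,"rz":0,"jaw":0.0},
  {"tx":0,"ty":0,"tz":-0.08,"rx":0,"ry":0,"rz":0,"jaw":0.0},
  {"tx":0,"ty":0,"tz":-0.085,"rx":0,"ry":0,"rz":0,"jaw":0.0},
  {"tx":0,"ty":0,"tz":-0.085,"rx":0,"ry":0,"rz":0,"jaw":0.0},
])

```text
time: 14.45
position: [0.5291, -0.3107, 0.1081]
tool_rot: [2.012, 2.412, -0.001]
ft_force: [-0.3, 0.3, -3.3]
grip_width: 0.156
```

```bash
python3 - <<'E'
from h import *
st();go([.5598,.0007,.108],0);cv2.imwrite("pics/s8.png",get_image("side")[:,:,::-1])
E
```

```text
t 14.45 p [ 0.5291 -0.3107  0.1081] F [-0.3  0.3 -3.3] T [-0.04  0.08 -0.01] w 0.156
[[-0.1792, 0.9838, 0.0004], [0.9838, 0.1792, -0.0009], [-0.001, 0.0002, -1.0]]
shift [ 3.009e-01  8.600e-02 -2.000e-04] rot [0.0003 0.001  0.1802]
```

View pics/s8.png

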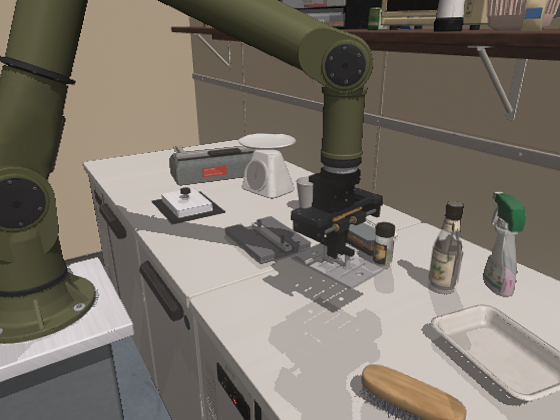

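Call:
carry_out([
  {"tx":0.015,"ty":0.004,"tz":0,"rx":0,"ry":0,"rz":0.009,"jaw":0},
  {"tx":0.045,"ty":0.013,"tz":0,"rx":0,"ry":0,"rz":0.027,"jaw":0},
  {"tx":0.085,"ty":0.024,"tz":0,"rx":0,"ry":0,"rz":0.05,"jaw":0},
  {"tx":0.125,"ty":0.036,"tz":0,"rx":0,"ry":0,"rz":0.075,"jaw":0},
  {"tx":0.165,"ty":0.047,"tz":0,"rx":0,"ry":0,"rz":0.1,"jaw":0},
  {"tx":0.205,"ty":0.059,"tz":0,"rx":0,"ry":0,"rz":0.123,"jaw":0},
  {"tx":0.245,"ty":0.07,"tz":0,"rx":0,"ry":0,"rz":0.147,"jaw":0},
  {"tx":0.278,"ty":0.0795,"tz":0,"rx":0,"ry":0,"rz":0.167,"jaw":0},
  {"tx":0.297,"ty":0.085,"tz":0,"rx":0,"ry":0,"rz":0.178,"jaw":0},
  {"tx":0.301,"ty":0.086,"tz":0,"rx":0,"ry":0,"rz":0.18,"jaw":0},
  {"tx":0.301,"ty":0.086,"tz":0,"rx":0,"ry":0,"rz":0.18,"jaw":0},
  {"tx":0.301,"ty":0.086,"tz":0,"rx":0,"ry":0,"rz":0.18,"jaw":0},
])

```text
time: 16.0
position: [0.5594, -0.001, 0.1072]
tool_rot: [2.223, 2.219, -0.003]
ft_force: [-0.3, 0.2, -2.6]
grip_width: 0.158
```

```bash
python3 - <<'E'
from h import *
st();go([.5598,.0007,.070],0);cv2.imwrite("pics/w9.png",get_image("wrist")[:,:,::-1])
E
```

```text
t 16.0 p [ 0.5594 -0.001   0.1072] F [-0.3  0.2 -2.6] T [-0.06 -0.01  0.02] w 0.158
[[0.0021, 1.0, -0.0007], [1.0, -0.0021, -0.0018], [-0.0018, -0.0007, -1.0]]
shift [0.0018 0.0004 0.0372] rot [-0.0007  0.0018 -0.0021]
```

View pics/w9.png

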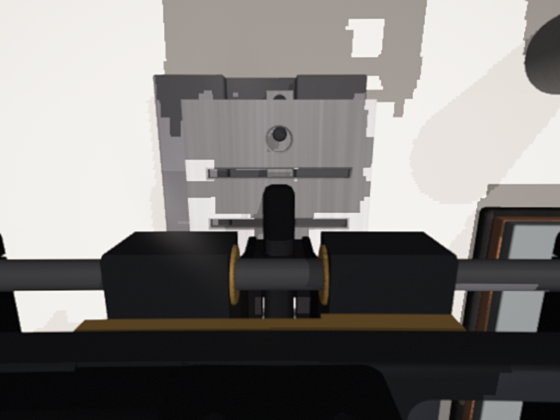

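The far pin shows through the hole at (279,135). I'll correct the position and descend to just above the tips.

Call:
carry_out([
  {"tx":0.002,"ty":0.0004,"tz":0.015,"rx":0,"ry":0.002,"rz":-0.002,"jaw":0},
  {"tx":0.002,"ty":0.0004,"tz":0.03,"rx":0,"ry":0.002,"rz":-0.002,"jaw":0},
  {"tx":0.002,"ty":0.0004,"tz":0.039,"rx":0,"ry":0.002,"rz":-0.002,"jaw":0},
  {"tx":0.002,"ty":0.0004,"tz":0.039,"rx":0,"ry":0.002,"rz":-0.002,"jaw":0},
  {"tx":0.002,"ty":0.0004,"tz":0.039,"rx":0,"ry":0.002,"rz":-0.002,"jaw":0},
])

```text
time: 16.68
position: [0.5604, 0.0026, 0.0686]
tool_rot: [-2.219, -2.223, -0.001]
ft_force: [0.7, -0.8, -2.5]
grip_width: 0.154
```

```bash
python3 - <<'E'
from h import *
st();go([.5598,.0007,.060],0);ci=camera_info("wrist");im=get_image("wrist")[:,:,::-1]
cv2.imwrite("pics/w10.png",cv2.resize(im[70:230,190:370],None,fx=3.5,fy=3.5,interpolation=cv2.INTER_CUBIC))
E
```

```text
t 16.68 p [0.5604 0.0026 0.0686] F [ 0.7 -0.8 -2.5] T [-0.04  0.01  0.05] w 0.154
[[-0.0019, 1.0, 0.0001], [1.0, 0.0019, 0.0008], [0.0008, 0.0001, -1.0]]
shift [-0.0019 -0.0006  0.0086] rot [ 0.0001 -0.0008  0.0019]
```

View pics/w10.png

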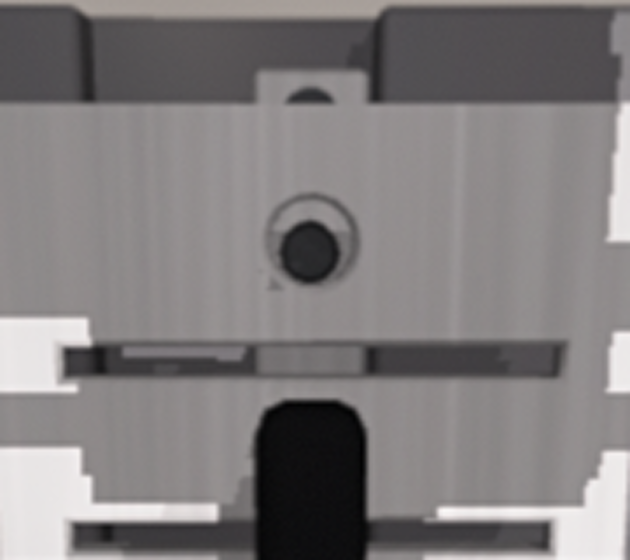

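The pin is centred in x. In y the hole is about 2 mm too far, which matches the TCP reading. I'll correct that and check again.

Call:
carry_out([
  {"tx":-0.002,"ty":-0.0005,"tz":0.002,"rx":0,"ry":0,"rz":0.002,"jaw":0},
  {"tx":-0.002,"ty":-0.0005,"tz":0.003,"rx":0,"ry":0,"rz":0.002,"jaw":0},
  {"tx":-0.002,"ty":-0.0005,"tz":0.003,"rx":0,"ry":0,"rz":0.002,"jaw":0},
])

```text
time: 17.1
position: [0.5596, 0.0007, 0.0654]
tool_rot: [-2.221, -2.221, -0.001]
ft_force: [0.3, -0.2, -3.5]
grip_width: 0.155
```

```bash
python3 - <<'E'
from h import *
st();go([.5598,.0007,.045],0);im=get_image("wrist")[:,:,::-1]
cv2.imwrite("pics/w11.png",cv2.resize(im[70:230,190:370],None,fx=3.5,fy=3.5,interpolation=cv2.INTER_CUBIC))
E
```

```text
t 17.1 p [0.5596 0.0007 0.0654] F [ 0.3 -0.2 -3.5] T [-0.09  0.01  0.03] w 0.155
[[0.0, 1.0, -0.0003], [1.0, -0.0, 0.001], [0.001, -0.0003, -1.0]]
shift [0.     0.0002 0.0204] rot [-0.0003 -0.001  -0.    ]
```

View pics/w11.png

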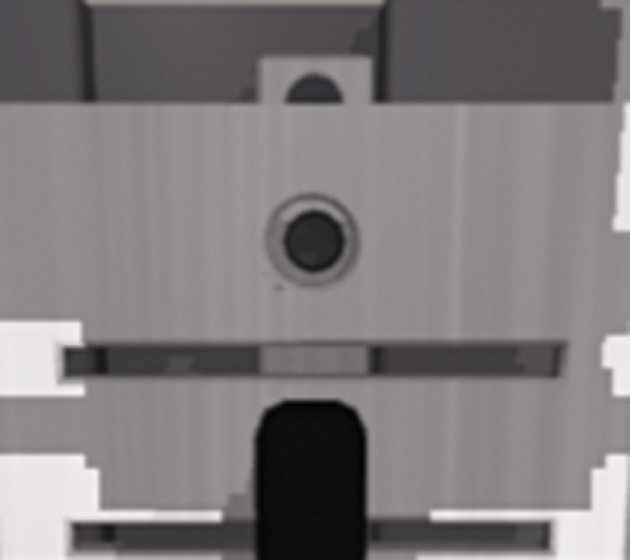

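The pin is centred in the hole. I'll lower it in stages and watch the force.

Call:
carry_out([
  {"tx":0,"ty":0.0002,"tz":0.003,"rx":0,"ry":0,"rz":0,"jaw":0},
  {"tx":0,"ty":0.0002,"tz":0.006,"rx":0,"ry":0,"rz":0,"jaw":0},
  {"tx":0,"ty":0.0002,"tz":0.008,"rx":0,"ry":0,"rz":0,"jaw":0},
  {"tx":0,"ty":0.0002,"tz":0.008,"rx":0,"ry":0,"rz":0,"jaw":0},
])

```text
time: 17.65
position: [0.5596, 0.0006, 0.0571]
tool_rot: [-2.221, -2.221, 0.0]
ft_force: [-0.4, -1.5, -2.0]
grip_width: 0.157
```

```bash
python3 - <<'E'
from h import *
st();go([.5598,.0007,.0448],0)
E
```

```text
t 17.65 p [0.5596 0.0006 0.0571] F [-0.4 -1.5 -2. ] T [-0.06  0.07  0.04] w 0.157
[[0.0, 1.0, -0.0009], [1.0, -0.0, 0.0008], [0.0008, -0.0009, -1.0]]
shift [0.0001 0.0002 0.0123] rot [-0.0009 -0.0008 -0.    ]
```

Both holes are past the tips (underside at about 34 mm) with no contact force. I'll carry on down.

Call:
carry_out([
  {"tx":0,"ty":0.0002,"tz":0.004,"rx":0,"ry":0,"rz":0,"jaw":0},
  {"tx":0,"ty":0.0002,"tz":0.008,"rx":0,"ry":0,"rz":0,"jaw":0},
  {"tx":0,"ty":0.0002,"tz":0.0105,"rx":0,"ry":0,"rz":0,"jaw":0},
  {"tx":0,"ty":0.0002,"tz":0.0115,"rx":0,"ry":0,"rz":0,"jaw":0},
  {"tx":0,"ty":0.0002,"tz":0.0125,"rx":0,"ry":0,"rz":0,"jaw":0},
  {"tx":0,"ty":0.0002,"tz":0.0125,"rx":0,"ry":0,"rz":0,"jaw":0},
])

```text
time: 18.4
position: [0.56, 0.0007, 0.0449]
tool_rot: [-2.221, -2.221, -0.001]
ft_force: [0.7, 0.3, -1.7]
grip_width: 0.155
```

```bash
python3 - <<'E'
from h import *
st();go([.5598,.0007,.0448],0)
E
```

```text
t 18.4 p [0.56   0.0007 0.0449] F [ 0.7  0.3 -1.7] T [-0.09  0.04 -0.02] w 0.155
[[0.0, 1.0, -0.0003], [1.0, -0.0, 0.0009], [0.0009, -0.0003, -1.0]]
shift [ 0.     -0.0002  0.0001] rot [-0.0003 -0.0009 -0.    ]
```

Almost seated. I'll press 1.5 mm further and check for contact.

Call:
carry_out([
  {"tx":0,"ty":0,"tz":0.0008,"rx":0,"ry":0,"rz":0,"jaw":0},
  {"tx":0,"ty":0,"tz":0.0015,"rx":0,"ry":0,"rz":0,"jaw":0},
  {"tx":0,"ty":0,"tz":0.0015,"rx":0,"ry":0,"rz":0,"jaw":0},
])

```text
time: 18.77
position: [0.5602, 0.0007, 0.0447]
tool_rot: [-2.22, -2.22, -0.002]
ft_force: [-4.3, -0.5, 7.1]
grip_width: 0.154
```

Contact at z 0.0447, which is the expected seated height. I'll release and retreat.

Call:
carry_out([
  {"tx":0,"ty":0,"tz":0,"rx":0,"ry":0,"rz":0,"jaw":0.3},
  {"tx":0,"ty":0,"tz":0,"rx":0,"ry":0,"rz":0,"jaw":0.6},
  {"tx":0,"ty":0,"tz":0,"rx":0,"ry":0,"rz":0,"jaw":0.6},
  {"tx":0,"ty":0,"tz":0,"rx":0,"ry":0,"rz":0,"jaw":0.6},
  {"tx":0,"ty":0,"tz":0,"rx":0,"ry":0,"rz":0,"jaw":0.6},
  {"tx":0,"ty":0,"tz":-0.02,"rx":0,"ry":0,"rz":0,"jaw":0.6},
  {"tx":0,"ty":0,"tz":-0.06,"rx":0,"ry":0,"rz":0,"jaw":0.6},
  {"tx":-0.01,"ty":0,"tz":-0.12,"rx":0,"ry":0,"rz":0,"jaw":0.6},
  {"tx":-0.035,"ty":0,"tz":-0.17,"rx":0,"ry":0,"rz":0,"jaw":0.6},
  {"tx":-0.035,"ty":0,"tz":-0.17,"rx":0,"ry":0,"rz":0,"jaw":0.6},
  {"tx":-0.035,"ty":0,"tz":-0.17,"rx":0,"ry":0,"rz":0,"jaw":0.6},
])

```text
time: 20.15
position: [0.5599, -0.0343, 0.2139]
tool_rot: [-2.221, -2.22, -0.002]
ft_force: [-1.0, 1.5, -0.6]
grip_width: 0.597
```

```bash
python3 - <<'E'
from h import *
st();im=get_image("wrist")[:,:,::-1];cv2.imwrite("pics/w12.png",im)
ci=camera_info("wrist")
s=get_image("side")[:,:,::-1];cv2.imwrite("pics/s12.png",cv2.resize(s[170:310,140:400],None,fx=3,fy=3,interpolation=cv2.INTER_CUBIC))
print(proj(ci,[[.51,.081,.028],[.61,.081,.028],[.56,.061,.04],[.56,-.059,.04]]).round(1))
E
```

```text
t 20.15 p [ 0.5599 -0.0343  0.2139] F [-1.   1.5 -0.6] T [-0.14  0.07 -0.02] w 0.597
[[0.0003, 1.0, 0.0003], [1.0, -0.0003, 0.002], [0.002, 0.0003, -1.0]]
[[228.   75.1]
 [330.7  75.2]
 [279.3  95.8]
 [279.2 217. ]]
```

View pics/w12.png

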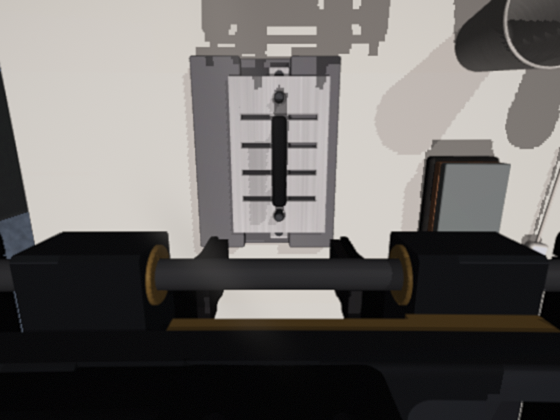

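View pics/s12.png

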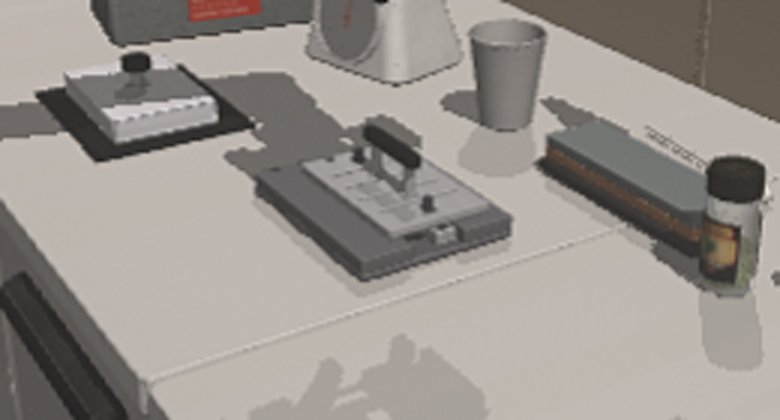

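The guide lies flat, with both pins standing through its holes at wrist pixels (279,96) and (279,216). The cover is flat on the mat, and the cup, whetstone and shaker haven't moved.

```bash
python3 - <<'E'
from h import *
print(ctrl.close_job())
E
```

```text
the job is handed in; nothing more can be done
None
```

The job is done and handed in, at about 20 s of the 72 s allowed. I lifted the cover by its knob and set it down in the middle of the mat. Then I gripped the guide by its handle, lowered it over both pins until it touched the board, let go and backed the arm off.

**Last checks:**
- **Guide:** the wrist and side pictures show it level on the board with both pins through the round holes. The wrist camera put the pins at x ≈ 0.560. Contact came at TCP z 0.0447 m, against 0.0448 m expected, at about 7 N, or about 9 N above the reading just before touch.
- **Cover:** it lies flat on the mat. The left and right margins were about 26 and 28 px in the wrist picture, though the near edge was hidden there. The knob was let go at about (0.456, 0.348), against a measured mat centre of (0.457, 0.347).
- **Other items:** the whetstone, cup and shaker look unmoved in the last side picture. I checked this by eye only.

**What went wrong or disagreed:**
- The first move call was refused because its rows did not have all seven keys; nothing moved.
- The arm stopped up to 3 mm off target in y at times. I corrected this from measured poses and pictures before gripping the guide and before lowering it onto the pins.
- The side view put the knob about 8 mm off in x. I used the top view, which the wrist view confirmed.

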